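Take a long exposure with the document camera's controls

ROBOT

A 7-joint arm with a two-finger parallel gripper is mounted at the origin on a cart in front of the work surface, level with it; the furniture and walls round the work are solid. World frame = base frame: x ahead of the robot, y to its left, z up, the work surface at z = 0. Lengths are in mm, angles in rad, forces in N, time in s.
With the tool pointing down it reaches from about 425 to 875 mm from the base axis. Payload 4.7 kg.
Tool frame: the origin (TCP) lies at the very end of the fingers, on their centre line; the grasp point (between the pads) lies 19 mm behind it; z points along the fingers, y is the line along which they close (so a half turn about z gives the same grasp; the last joint's range is limited). The gripper opens to 87 mm and grips with 3 to 60 N. Pads are 19 mm wide; open, the fingers measure 117 mm over their backs; the gripper's body (75 mm by 190 mm) begins 51 mm behind the grasp point.
Start: joints at [1.329, 0.321, -0.07, 1.45, 0.023, 1.371, -0.057], TCP at [164.441, -628.876, 222.587] pointing down, gripper open.
Joint ranges: [-2.86, 2.86], [-0.3, 2.09], [-1.38, 1.24], [0.06, 2.45], [-1.56, 4.7], [0.09, 2.05], [-2.69, 2.69]. Speed limits (rad/s): [2.57, 2.57, 3.14, 3.14, 3.14, 3.14, 3.14].

INTERFACE

Orientations are given as a rotation vector (axis times angle).
In Python, from cell import arm gives the robot as it stands. The module is installed in compiled form; this text tells all that it offers.
- The arm moves only by the shell command python3 -m jog 'ROWS' [FORCE]. ROWS is a JSON object of lists of equal length, an entry for each row: "gripper": the opening, from 0 (shut) to 1 (fully open); "dp": the shift along the tool's x, y, z in units of 40 mm (1.0 is 40 mm), a list of three; "yaw": the turn about the tool's z in units of 5 degrees (1.0 is 5 degrees). A call has exactly 5 rows; each row shifts and turns the commanded pose from where the row before left it, along the tool's axes as they then stand; what a row does not reach is not made up. A row lasts 1/12 s, in which the tool goes at most 41.7 mm and 7.16 degrees, less where a joint would pass 70% of its speed; a pose out of reach is approached as far as the arm can. A call is refused whole if a number of a shift passes 1 or a number of a turn 1, either way. A call with a gripper value outside its range is refused whole. The fingers move at their own pace and stop on an object; FORCE is the grip in N (left out, the last holds). Time passes only in rows, so rows that do not move let the fingers close, or fill a call up. It gives the time, the measured TCP pose, the force, the opening and the grip force at its end, in the units of the state.
- arm.observe(): the state, without advancing time (a new reading comes with each control period).
- arm.get_image(name): name is "scene" or "top"; returns the picture (480x640x3 uint8, blue, green, red); there is no depth.
- arm.get_calibration(name): a dict with "camera_matrix" (3x3 intrinsics, pixels), "k1" (the pictures are not rectified: a ray, as slopes to the right and down, at radius r is drawn at 1 + k1 r^2 times it, then the intrinsics apply), "rvec" (rotation vector, rad) and "tvec" (3), from world to camera coordinates, as OpenCV has them. Camera axes: x right, y down, z forward; pixel columns grow to the right and rows downward; lengths in mm; the calibration is good to about 2 mm. A picture is of the moment at which its call begins. get_calibration takes no time and is no camera call.
- arm.close_job(): hands the job in; it is judged then, once.
The state is a dict: "t": time; "joint_positions": joint angles; "joint_vel": joint speeds; "tau": joint torques, N m; "eef_pos": TCP position; "eef_rot": TCP orientation; "force": force on the tool from outside, world axes, zero at the start; "moment": the same for the moment, N m; "grip_width": opening from 0.0 (shut) to 1.0 (fully open); "grip_force": force on a finger pad.
Only numpy, scipy, OpenCV 4.12 (cv2) and the standard library are available. Lean on these libraries where they do the work, as an engineer would, in place of code of your own. Each camera call takes 0.05 s, during which the arm holds its last target. There are 200 camera calls.

TASK

Take a long exposure with the document camera: press the green-lined end of the white lamp rocker fully down, then press the blue key fully down so that it stays, then press the large green shutter key fully down with the fingers and keep it there; the program finishes while holding it. Keep to that order, never press the small red erase key, and leave the loose things on the desk where they stand.

Things in the scene. Friction and masses are not known exactly. Their poses are not given: they have to be found in the camera images.
- lamp_pod: Lamp control: grey housing fixed to the desk, top 30 mm above the desk; origin under its centre on the desk; own x points to its cable end, z up. 90 (x) x 80 (y) mm. It carries the white paddle rocker across its middle; the rocker's pivot runs along the pod's y, 44 mm above the desk over the origin.
- lamp_rocker (a joint): Lamp rocker, rad: about 0 = off, the end toward the pod's +x (green line) raised; 0.40 = on, that end fully down. White paddle 60 mm (x) x 36 mm (y) x 9 mm, 11.5 deg to the level at either stop. It has no spring: it stays where it is left. About 0.05 N m turns it (2.5 N at the green line). Even fully down it stays above the housing.
- lamp_press (a point): Middle of the green line on top of the rocker, 20 mm from the pivot; moves with it: about 52 mm above the desk when off, about 44 mm when on. Push straight down here.
- ready_pod: Camera-ready control: grey housing fixed to the desk, top 30 mm above the desk; origin under its centre on the desk; own x points to its cable end, z up. 90 x 80 mm, one blue key in its middle.
- blue_key (a joint): Blue key, m: about 0 = up, 0.006 = fully down. Round, 38 mm across. It stays down where it is pushed to (friction about 3.5 N, no spring).
- blue_key_top (a point): Centre of the blue key's flat top, 50 mm above the desk when up, 44 mm when down (its collar: 34 mm).
- shutter_pod: Shutter control: grey housing fixed to the desk, top 30 mm above the desk; origin under its centre on the desk; own x points to its cable end, z up. 110 (x) x 80 (y) mm. Large green key 22 mm toward +x of its origin, small red key 36 mm toward -x.
- green_key (a joint): Green shutter key, m: 0 = up, 0.006 = fully down. Round, 38 mm across; springs back when let go, 2 N at the start of its travel, 4.4 N at the bottom.
- green_key_top (a point): Centre of the green key's flat top, 51 mm above the desk when up, 45 mm when down (its collar: 34 mm).
- red_key (a joint): Red erase key, m: 0 = up, 0.004 = down. Round, 18 mm across, top 39 mm above the desk, 58 mm from the green key; sprung, 1.6 N starts it. Not to be pressed.
- loupe: Bystander, loose: black loupe with a pale ring, 50 mm across, 36 mm high; origin at the centre of its underside.
- eraser: Bystander, loose: white eraser in a blue sleeve, 22 x 52 x 12 mm; origin at the centre of its underside.
- vial: Bystander, loose: clear vial with a blue cap, 23 mm across, 60 mm high, standing; origin at the centre of its underside.
- weight: Bystander, loose: small brass weight with a knob, 40 mm across, 45 mm high; origin at the centre of its underside.
- marker: Bystander, loose: black marker pen, 20 x 136 x 17 mm, lying; origin at the centre of its underside.
Mind the look-alikes: they are no part of the job. What is shaped like the lamp_pod but orange is not meant. Leave any orange look-alike of the ready_pod alone.

How it is judged (in metres and radians):
On the way, in this order (a step that is already met when the one before it is completed fails the run):
1. the lamp rocker is pushed over to on (value of joint lamp_rocker above 0.32 rad), for 0.1 s.
2. the blue key is pushed fully down (value of joint blue_key above 0.0046 m), for 0.1 s.
3. the green shutter key is held down by the fingers (value of joint green_key above 0.0042 m and contact force between the fingers and shutter_pod above 1 N), for 0.3 s.
At the end, for the whole second after the job is handed in: Rocker on (over 0.32 of 0.40 rad), blue key staying down (over 4.6 of 6 mm), and the fingers still hold the green key down (over 4.2 of 6 mm, more than 1 N on the shutter control); the red key is up (all of step 3 and value of joint lamp_rocker above 0.32 rad and value of joint blue_key above 0.0046 m and value of joint red_key below 0.002 m); the arm keeps its last pose, push and grip.
It fails at once if the red erase key is pressed (value of joint red_key above 0.002 m).
It fails at once if the blue key is pressed before the lamp is on (value of joint blue_key above 0.0035 m and value of joint lamp_rocker below 0.28 rad).
It fails at once if the green key is pressed before the lamp is on and the blue key down (value of joint green_key above 0.003 m and (value of joint lamp_rocker below 0.28 rad or value of joint blue_key below 0.004 m)).
It fails at once if a loose bystander is moved or lifted by more than 20 mm (distance of any of loupe, eraser, vial, weight, marker from where it was at the start of the episode above 0.02 m).
It also fails if it takes over 42 s, if anything falls off the work surface, if the arm or the gripper's body presses on something with over 40 N, if the wrist force passes 120 N, or if a joint passes its speed limit or range.

## Working session

There is one attempt and no reset: what is moved stays moved. The work goes in short steps, Python scripts to look and compute and a shell command to move; the robot and the scene stay as the last step left them, time stands still between calls to the robot, and variables do not carry over. Pictures are saved under pics/ and viewed, at most 10 in all, crops included, and the job is handed in when it is done.

```bash
mkdir -p pics; python3 - <<'E'
from cell import arm
import cv2
for n in("scene","top"):
    cv2.imwrite(f"pics/{n}0.png",arm.get_image(n)); print(n,arm.get_calibration(n))
print(arm.observe())
E
```

```text
scene {'camera_matrix': array([[496.56608881,   0.        , 327.96848534],
       [  0.        , 496.56608881, 242.31173318],
       [  0.        ,   0.        ,   1.        ]]), 'k1': 0.00818311262417371, 'rvec': array([ 1.24162136, -2.35448235,  0.90263774]), 'tvec': array([333.96264375, 354.12372435, 961.8355072 ])}
top {'camera_matrix': array([[612.45476911,   0.        , 316.1040322 ],
       [  0.        , 612.45476911, 242.28200905],
       [  0.        ,   0.        ,   1.        ]]), 'k1': -0.08936912165565428, 'rvec': array([ 2.28300802, -1.49442056,  0.35233596]), 'tvec': array([-183.2889057 ,  457.85702763, 1582.8561858 ])}
{'t': 0.1, 'joint_positions': array([ 1.3290606 ,  0.32179048, -0.07010125,  1.4515704 ,  0.0225939 ,
        1.37082068, -0.056896  ]), 'joint_vel': array([-0.00086687, -0.00046095, -0.0011521 , -0.0022223 , -0.00216301,
        0.0001334 , -0.0005991 ]), 'tau': array([ 6.68074190e-04, -4.92571270e+01, -4.05641366e-01, -3.13402569e+01,
       -6.42520166e-02,  3.94469930e-02,  8.73410340e-05]), 'eef_pos': array([ 164.31959963, -628.3561832 ,  221.53527611]), 'eef_rot': array([-3.11415550e+00, -4.00617127e-01,  4.90745569e-04]), 'force': array([-0.9833285 ,  0.14966095,  0.26005182]), 'moment': array([-0.01691859,  0.0246495 , -0.01732624]), 'grip_force': 0.0, 'grip_width': 1.002739965937712}
```

View pics/scene0.png

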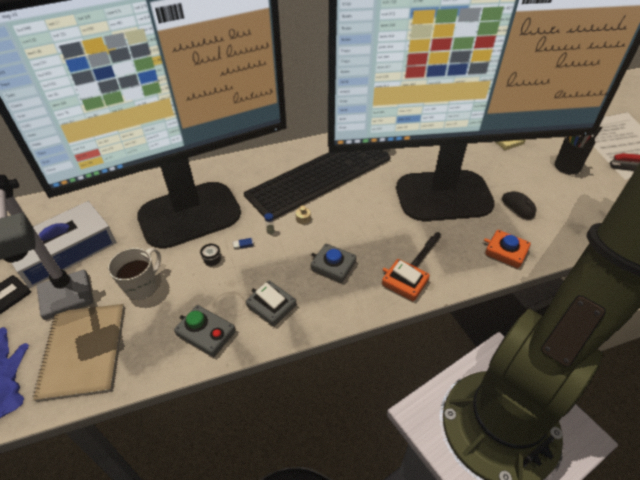

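View pics/top0.png

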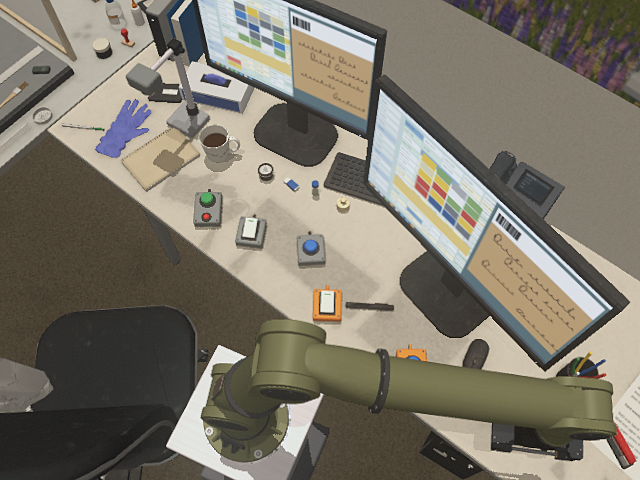

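Both pictures agree on the layout. In the scene view, green is at (194,320), red at (217,333), the grey lamp pod's rocker at (270,295) and the blue key on grey at (334,257). In the top view they are at (207,199), (206,217), (251,229) and (311,247). Orange look-alikes stand to the right. Next I'll triangulate and zoom in on the pods.

```bash
cat > h.py <<'E'
import numpy as np, cv2
from cell import arm
def ray(n,uv):
    c=arm.get_calibration(n);K=c["camera_matrix"];d=(np.array(uv,float)-K[:2,2])/K[0,0]
    s=d.copy()
    for _ in range(20): s=d/(1+c["k1"]*(s@s))
    R=cv2.Rodrigues(c["rvec"])[0]; v=R.T@np.array([*s,1]); return -R.T@c["tvec"], v/np.linalg.norm(v)
def plane(n,uv,z):
    o,v=ray(n,uv); return o+v*(z-o[2])/v[2]
def tri(a,b):
    (o,v),(p,w)=ray("scene",a),ray("top",b)
    t=np.linalg.lstsq(np.c_[v,-w],p-o,rcond=None)[0]; q,r=o+v*t[0],p+w*t[1]
    return (q+r)/2,np.linalg.norm(q-r)
def pix(n,xyz):
    c=arm.get_calibration(n);R=cv2.Rodrigues(c["rvec"])[0]
    k=np.array([c["k1"],0,0,0]); return cv2.projectPoints(np.array(xyz,float).reshape(1,3),c["rvec"],c["tvec"],c["camera_matrix"],k)[0].ravel()
def blob(im,near,lo,hi,rad=22):
    h=cv2.cvtColor(im,cv2.COLOR_BGR2HSV); m=cv2.inRange(h,np.array(lo),np.array(hi))
    z=np.zeros_like(m);cv2.circle(z,tuple(map(int,near)),rad,255,-1);m&=z
    n,l,s,c=cv2.connectedComponentsWithStats(m); i=1+np.argmax(s[1:,4]); return c[i],s[i,4]
E
python3 - <<'E'
from h import *
S,T=cv2.imread("pics/scene0.png"),cv2.imread("pics/top0.png")
for nm,a,b,lo,hi in [("green",(194,320),(207,199),(45,90,40),(85,255,255)),("red",(217,333),(206,217),(0,120,80),(8,255,255)),
 ("blue",(334,257),(311,247),(105,110,60),(125,255,255)),("rock",(270,295),(251,229),(0,0,150),(180,70,255))]:
    pa,na=blob(S,a,lo,hi);pb,nb=blob(T,b,lo,hi); print(nm,pa.round(1),na,pb.round(1),nb,*tri(pa,pb))
for nm,a,b in [("loupe",(210,254),(266,171)),("eraser",(243,243),(291,184)),("vialcap",(268,217),(315,184)),("weight",(304,214),(343,203))]: print(nm,*tri(a,b))
k=lambda I,x,y,w,h:cv2.resize(I[y:y+h,x:x+w],(800,300),interpolation=cv2.INTER_CUBIC)
cv2.imwrite("pics/crop.png",np.vstack([k(S,170,225,200,130)[:,:],k(T,180,150,180,120)]))
E
```

```text
green [194.6 319.2] 254 [206.3 197.9] 112 [529.22121157 391.48890298  40.06212861] 0.3616501300231811
red [216.1 332.5] 57 [205.6 215.8] 28 [476.96098356 367.0641125   33.34332878] 0.021038492960505598
blue [333.3 255.2] 164 [310.2 245.1] 120 [508.69645946  40.73698456  40.83846848] 0.5301344469918063
rock [269.4 294.5] 379 [250.5 223.7] 844 [497.39932185 227.13787415  43.51143602] 8.638210963782125
loupe [702.14155619 277.65442263  14.16375808] 0.19444261438185148
eraser [696.40347382 189.51299324   3.91749754] 1.5481185217246034
vialcap [699.96299431 109.51175515  49.65234132] 1.7233524154175113
weight [687.55417096  11.69900839  17.99544411] 2.855926164354829
```

View pics/crop.png

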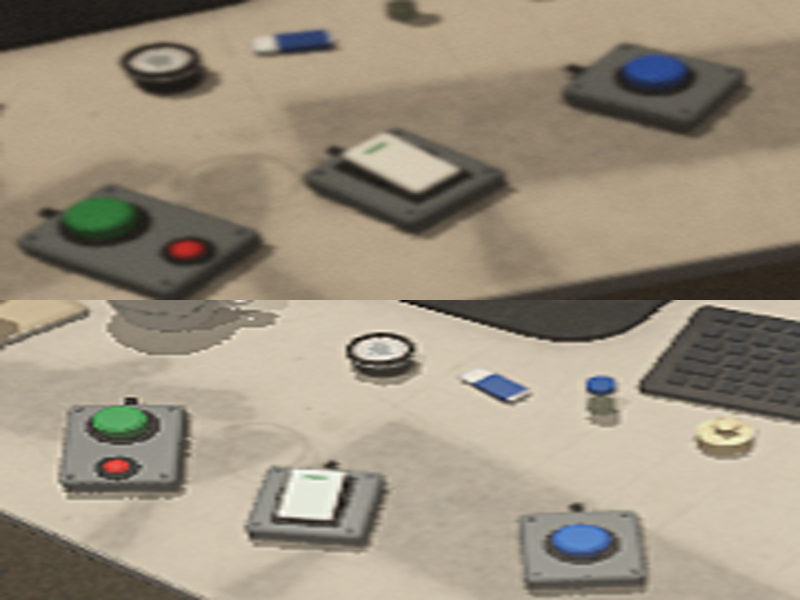

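The crops show the green line at the raised, cable end of the grey pod's rocker, at about scene (264,289) and top (252,220). The cables all point away from the robot. I'll refine the line and the pods' yaw next.

```bash
python3 - <<'E'
from h import *
S,T=cv2.imread("pics/scene0.png"),cv2.imread("pics/top0.png")
a,na=blob(S,(264,289),(40,35,60),(90,255,220),7);b,nb=blob(T,(252,220),(40,35,60),(90,255,220),7)
print("line",a,na,b,nb,*tri(a,b), plane("scene",a,52),plane("top",b,52))
a,na=blob(S,(270,295),(0,0,150),(35,60,255),17);b,nb=blob(T,(251,229),(0,0,190),(180,60,255),14)
print("paddle",a,na,b,nb,*tri(a,b))
for n,I,c,z,lo,hi in[("scene",S,(194.6,319.2),51,(45,90,40),(85,255,255)),("top",T,(206.3,197.9),51,(45,90,40),(85,255,255)),("scene",S,(333.3,255.2),50,(105,110,60),(125,255,255)),("top",T,(310.2,245.1),50,(105,110,60),(125,255,255))]:
    p,_=blob(I,c,lo,hi); print(n,plane(n,p,z))
for q in((190,212),(445,193)):print("base",plane("scene",q,0))
st=arm.observe()
R=cv2.Rodrigues(st["eef_rot"])[0];print("toolx",R[:,0],"tooly",R[:,1],R[:,2])
p=st["eef_pos"]; print("to lamp, tool units",R.T@(np.array([502,230,160])-p)/40)
E
```

```text
line [263.71428571 288.71428571] 7 [250.375 220.375] 8 [507.88338276 231.47215444  51.82876499] 0.16801472197001527 [507.66713995 231.50645256  52.        ] [507.89266028 231.45528907  52.        ]
paddle [269.59945504 294.66757493] 367 [249.72767857 227.37053571] 224 [491.03187942 226.115892    43.22653203] 1.5727600768852315
scene [521.22311256 392.64303931  51.        ]
top [524.33575639 386.85685764  51.        ]
scene [502.06666099  45.26010821  50.        ]
top [504.84471231  38.9042685   50.        ]
base [ 8.81858090e+02  2.53893462e+02 -1.13686838e-13]
base [ 547.82372994 -372.09272354    0.        ]
toolx [ 9.67440307e-01  2.53099280e-01 -8.36430360e-05] tooly [ 0.25309873 -0.96743878 -0.00179976] [-5.36436366e-04  1.71998617e-03 -9.99998377e-01]
to lamp, tool units [ 13.59850273 -18.62074582   1.57075982]
```

The line sits at (508,231,52), and the tool's x axis already lies roughly along the pod's x. The straight path stays in front of the monitors, so I'm moving now with the fingers closing.

```bash
R='{"gripper":[0,0,0,0,0],"dp":[[0.5,-0.75,0],[0.55,-0.8,0],[0.55,-0.8,0],[0.55,-0.8,0],[0.55,-0.8,0]],"yaw":[0,0,0,0,0]}'; python3 -m jog '{"gripper":[0,0,0,0,0],"dp":[[0.5,-0.75,0],[0.55,-0.8,0],[0.55,-0.8,0],[0.55,-0.8,0],[0.55,-0.8,0]],"yaw":[0,0,0,0,0]}' 10
python3 -m jog '{"gripper":[0,0,0,0,0],"dp":[[0.55,-0.8,0],[0.55,-0.8,0],[0.55,-0.8,0],[0.55,-0.8,0],[0.55,-0.8,0]],"yaw":[0,0,0,0,0]}'
```

```text
t: 0.52
eef_pos: [229.2, -446.6, 221.9]
eef_rot: [-3.115, -0.4, 0.001]
force: [-0.1, 0.2, 0.2]
grip_width: 0.705
grip_force: 0.0
t: 0.93
eef_pos: [294.9, -264.0, 222.2]
eef_rot: [3.116, 0.4, -0.001]
force: [2.1, -0.7, 0.1]
grip_width: 0.328
grip_force: 0.0
```

```bash
python3 -m jog '{"gripper":[0,0,0,0,0],"dp":[[0.7,-0.6,0],[0.7,-0.6,0],[0.7,-0.6,0],[0.7,-0.6,0],[0.7,-0.6,0]],"yaw":[0,0,0,0,0]}'
python3 -m jog '{"gripper":[0,0,0,0,0],"dp":[[0.5,-0.8,0.2],[0.5,-0.8,0.2],[0.5,-0.8,0.2],[0.5,-0.8,0.2],[0.5,-0.8,0.2]],"yaw":[0,0,0,0,0]}'
python3 - <<'E'
from h import *
st=arm.observe();R=cv2.Rodrigues(st["eef_rot"])[0];print(st["eef_pos"],R[:,:2].T,R.T@(np.array([508,231,80])-st["eef_pos"])/40)
E
```

```text
t: 1.35
eef_pos: [400.4, -112.8, 222.4]
eef_rot: [3.115, 0.4, -0.0]
force: [1.5, -0.0, -0.4]
grip_width: 0.018
grip_force: 0.0
t: 1.77
eef_pos: [456.2, 67.2, 182.2]
eef_rot: [3.115, 0.4, 0.001]
force: [0.8, -1.1, -0.1]
grip_width: 0.006
grip_force: 0.0
[456.1665939   67.22554943 182.20573817] [[ 9.67547087e-01  2.52690486e-01  3.90007137e-04]
 [ 2.52689812e-01 -9.67546489e-01  1.28458614e-03]] [ 2.28739114 -3.63732283  2.5513654 ]
```

```bash
python3 -m jog '{"gripper":[0,0,0,0,0],"dp":[[0.5,-0.75,0.2],[0.5,-0.75,0.3],[0.5,-0.75,0.4],[0.5,-0.75,0.4],[0.29,-0.64,0.4]],"yaw":[0.2,0.2,0.2,0.2,0.2]}'
python3 -m jog '{"gripper":[0,0,0,0,0],"dp":[[0,0,0.3],[0,0,0],[0,0,0],[0,0,0],[0,0,0]],"yaw":[0,0,0,0,0]}'
python3 - <<'E'
from h import *
st=arm.observe();R=cv2.Rodrigues(st["eef_rot"])[0];print(st["eef_pos"],R[:,:2].T,R.T@(np.array([508,231,80])-st["eef_pos"])/40)
S,T=arm.get_image("scene"),arm.get_image("top")
k=lambda I,x,y,w,h:cv2.resize(I[y:y+h,x:x+w],(800,300),interpolation=cv2.INTER_CUBIC)
cv2.imwrite("pics/c2.png",np.vstack([k(S,210,245,120,65),k(T,200,170,120,75)]))
E
```

```text
t: 2.18
eef_pos: [514.3, 230.2, 113.1]
eef_rot: [-3.129, -0.263, 0.001]
force: [-0.5, -0.2, 0.7]
grip_width: 0.005
grip_force: 0.0
t: 2.6
eef_pos: [514.4, 226.3, 103.6]
eef_rot: [3.13, 0.26, 0.003]
force: [-0.1, 0.2, 0.6]
grip_width: 0.005
grip_force: 0.0
[514.39856213 226.31415953 103.55100158] [[ 0.98624514  0.16528009  0.00173663]
 [ 0.16527792 -0.98624614  0.00132631]] [-0.13942435 -0.14275422  0.58834498]
```

View pics/c2.png

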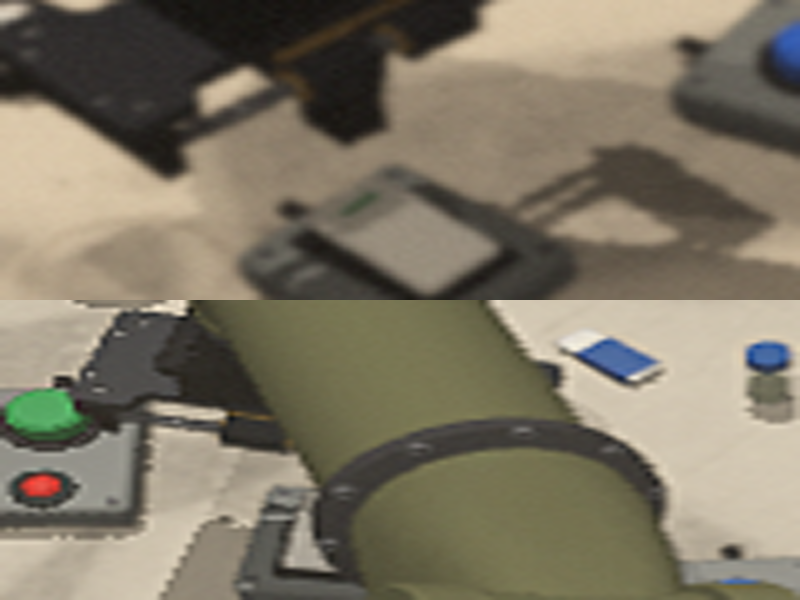

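The picture shows the fingers just beyond and above the green line: the tip is at scene crop (350,140) and the line at (360,203). Positive yaw turns the tool the wrong way, so I'll turn back and correct the position.

```bash
python3 -m jog '{"gripper":[0,0,0,0,0],"dp":[[-0.14,-0.14,0],[0,0,0.4],[0,0,0.4],[0,0,0.2],[0,0,0]],"yaw":[0,-1,-1,0,0]}'
python3 -m jog '{"gripper":[0,0,0,0,0],"dp":[[0,0,0],[0,0,0],[0,0,0],[0,0,0],[0,0,0]],"yaw":[0,0,0,0,0]}'
python3 - <<'E'
from h import *
st=arm.observe();R=cv2.Rodrigues(st["eef_rot"])[0];print(st["eef_pos"],R[:,:2].T,R.T@(np.array([508,231,52])-st["eef_pos"])/40)
E
```

```text
t: 3.12
eef_pos: [505.5, 231.7, 61.0]
eef_rot: [3.096, 0.532, -0.005]
force: [-0.2, -0.6, -0.7]
grip_width: 0.008
grip_force: 0.0
t: 3.53
eef_pos: [507.4, 232.6, 63.1]
eef_rot: [3.096, 0.535, 0.002]
force: [-0.1, 1.0, 0.1]
grip_width: 0.011
grip_force: 0.0
[507.38557087 232.63027264  63.08976472] [[ 9.41887557e-01  3.35927020e-01  9.31076850e-04]
 [ 3.35926944e-01 -9.41888014e-01  2.41054897e-04]] [0.00051863 0.04348161 0.27725521]
```

```bash
python3 -m jog '{"gripper":[0,0,0,0,0],"dp":[[0.05,0.04,0.1],[0,0,0.1],[0,0,0.1],[0,0,0],[0,0,0]],"yaw":[0,0,0,0,0]}'
python3 -m jog '{"gripper":[0,0,0,0,0],"dp":[[0,0,0.05],[0,0,0.05],[0,0,0.05],[0,0,0],[0,0,0]],"yaw":[0,0,0,0,0]}'
```

```text
t: 3.95
eef_pos: [509.0, 231.5, 50.1]
eef_rot: [3.095, 0.536, -0.002]
force: [-0.2, 0.2, -0.1]
grip_width: 0.005
grip_force: 0.1
t: 4.37
eef_pos: [510.0, 231.9, 46.2]
eef_rot: [3.094, 0.536, 0.001]
force: [-2.2, -2.7, 12.8]
grip_width: 0.002
grip_force: 6.0
```

```bash
python3 -m jog '{"gripper":[0,0,0,0,0],"dp":[[0,0,0.05],[0,0,0.03],[0,0,0],[0,0,0],[0,0,0]],"yaw":[0,0,0,0,0]}'
python3 -m jog '{"gripper":[0,0,0,0,0],"dp":[[0,0,-0.5],[0,0,-0.5],[0,0,-0.3],[-0.5,0.6,0],[-0.5,0.6,0]],"yaw":[0,0,0,0,0]}'
python3 -m jog '{"gripper":[0,0,0,0,0],"dp":[[-0.5,0.6,0],[0,0.7,0],[0,0.7,0],[0,0.7,0],[0,0,0]],"yaw":[0,0,0,0,0]}'
python3 - <<'E'
from h import *
st=arm.observe();R=cv2.Rodrigues(st["eef_rot"])[0];print(st["eef_pos"],R[:,:2].T,R.T@(np.array([507,41,80])-st["eef_pos"])/40)
S,T=arm.get_image("scene"),arm.get_image("top")
k=lambda I,x,y,w,h:cv2.resize(I[y:y+h,x:x+w],(800,300),interpolation=cv2.INTER_CUBIC)
cv2.imwrite("pics/c3.png",np.vstack([k(S,230,220,150,95),k(T,220,190,120,75)]))
E
```

```text
t: 4.78
eef_pos: [510.1, 231.9, 45.6]
eef_rot: [3.092, 0.536, 0.001]
force: [-8.5, -7.0, 31.9]
grip_width: 0.006
grip_force: 14.9
t: 5.2
eef_pos: [487.6, 174.8, 93.9]
eef_rot: [-3.093, -0.543, -0.002]
force: [0.1, -0.5, -0.6]
grip_width: 0.008
grip_force: 0.0
t: 5.62
eef_pos: [506.8, 57.5, 92.7]
eef_rot: [3.095, 0.522, -0.001]
force: [-0.6, -0.9, 0.1]
grip_width: 0.007
grip_force: 0.0
[506.79397284  57.50464232  92.67833364] [[ 0.94464671  0.32808688 -0.00126124]
 [ 0.32808919 -0.94464259  0.00280223]] [-0.13010858  0.3905764   0.31821843]
```

View pics/c3.png

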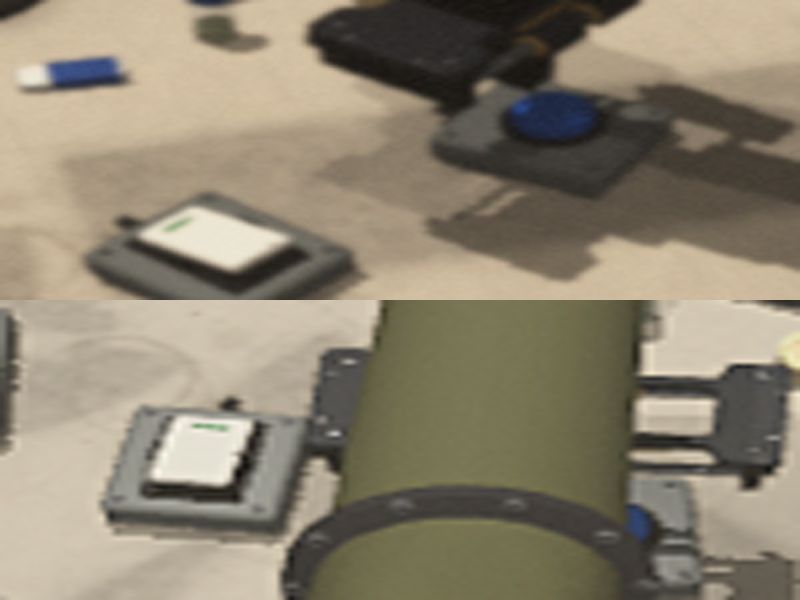

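The rocker has tipped over: its near end, around top crop (190,490), is now raised off the pod, and the push ended hard on the stop at 32 N. The blue key is next.

```bash
python3 -m jog '{"gripper":[0,0,0,0,0],"dp":[[-0.13,0.39,0],[0,0,0.3],[0,0,0.3],[0,0,0],[0,0,0]],"yaw":[0,0,0,0,0]}'
python3 -m jog '{"gripper":[0,0,0,0,0],"dp":[[0,0,0],[0,0,0],[0,0,0],[0,0,0],[0,0,0]],"yaw":[0,0,0,0,0]}'
python3 - <<'E'
from h import *
st=arm.observe();R=cv2.Rodrigues(st["eef_rot"])[0];print(st["eef_pos"],R.T@(np.array([507,41,50])-st["eef_pos"])/40)
E
```

```text
t: 6.13
eef_pos: [504.2, 49.7, 67.9]
eef_rot: [-3.093, -0.54, 0.004]
force: [0.6, 0.3, 0.4]
grip_width: 0.007
grip_force: 0.0
t: 6.55
eef_pos: [505.9, 48.2, 69.6]
eef_rot: [3.095, 0.536, 0.001]
force: [-0.5, -0.4, -0.6]
grip_width: 0.007
grip_force: 0.0
[505.94427424  48.15954626  69.56725367] [-0.03553932  0.1772812   0.48922414]
```

```bash
python3 -m jog '{"gripper":[0,0,0,0,0],"dp":[[-0.03,0.18,0.15],[0,0,0.15],[0,0,0.1],[0,0,0],[0,0,0]],"yaw":[0,0,0,0,0]}'
python3 -m jog '{"gripper":[0,0,0,0,0],"dp":[[0,0,0.08],[0,0,0.08],[0,0,0.05],[0,0,0],[0,0,0]],"yaw":[0,0,0,0,0]}'
```

```text
t: 6.97
eef_pos: [506.6, 41.0, 52.8]
eef_rot: [-3.095, -0.536, 0.002]
force: [0.6, -1.0, -0.4]
grip_width: 0.005
grip_force: 0.0
t: 7.38
eef_pos: [507.0, 41.0, 44.8]
eef_rot: [3.095, 0.537, -0.0]
force: [0.6, 0.1, 0.1]
grip_width: 0.008
grip_force: 0.1
```

```bash
python3 -m jog '{"gripper":[0,0,0,0,0],"dp":[[0,0,0.03],[0,0,0.03],[0,0,0],[0,0,0],[0,0,0]],"yaw":[0,0,0,0,0]}'
```

```text
t: 7.8
eef_pos: [507.1, 41.0, 44.3]
eef_rot: [3.094, 0.536, -0.002]
force: [-5.7, -1.8, 17.2]
grip_width: 0.006
grip_force: 8.7
```

The blue key is at its stop, 44.3 mm at 17 N. I'll lift and head for the green key, checking mug and lamp clearance first.

```bash
python3 -m jog '{"gripper":[0,0,0,0,0],"dp":[[0,0,-0.5],[0,0,-0.6],[0,0,-0.4],[0.3,-0.8,0],[0.3,-0.8,0]],"yaw":[0,0,0,0,0]}'
python3 -m jog '{"gripper":[0,0,0,0,0],"dp":[[0.3,-0.8,0],[0.3,-0.8,0],[0.3,-0.8,0],[0.4,-0.8,0],[0,0,0]],"yaw":[0,0,0,0,0]}'
python3 - <<'E'
from h import *
st=arm.observe();R=cv2.Rodrigues(st["eef_rot"])[0];print(st["eef_pos"],R.T@(np.array([527,390,65])-st["eef_pos"])/40)
print("mug",plane("scene",(142,302),0),"lampbase",plane("scene",(85,310),0))
S,T=arm.get_image("scene"),arm.get_image("top")
k=lambda I,x,y,w,h:cv2.resize(I[y:y+h,x:x+w],(800,300),interpolation=cv2.INTER_CUBIC)
cv2.imwrite("pics/c4.png",np.vstack([k(S,160,210,250,150),k(T,170,140,180,115)]))
E
```

```text
t: 8.22
eef_pos: [509.5, 106.9, 103.4]
eef_rot: [3.095, 0.525, 0.003]
force: [1.5, 0.6, 0.2]
grip_width: 0.001
grip_force: 0.0
t: 8.63
eef_pos: [511.7, 256.9, 103.2]
eef_rot: [-3.086, -0.552, -0.002]
force: [-1.0, -0.4, 0.0]
grip_width: 0.005
grip_force: 0.0
[511.66817483 256.90428933 103.22164342] [ 1.51012016 -2.98219365  0.97855764]
mug [669.492862  467.7200784   0.       ] lampbase [721.30769387 582.62709235   0.        ]
```

View pics/c4.png

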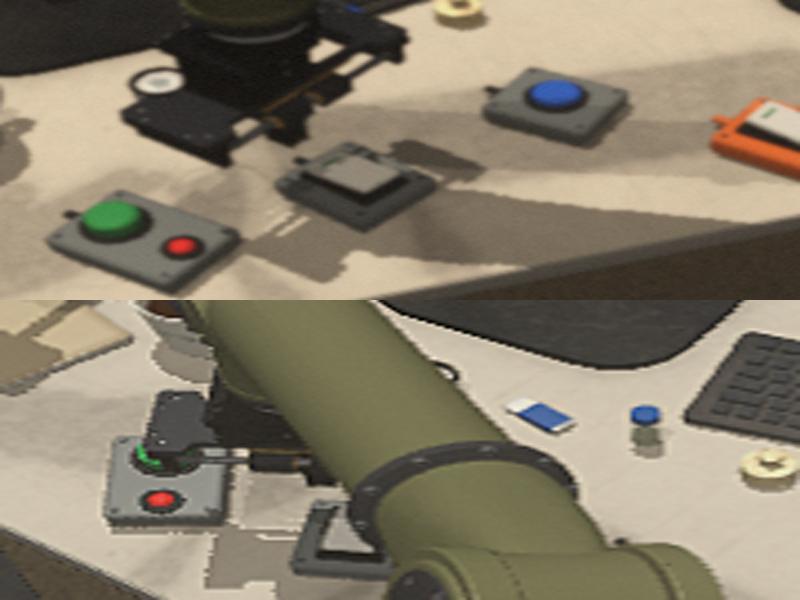

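The picture shows the blue key seated low at scene crop (555,95), and the lamp pod and red key undisturbed. The mug edge at (669,468) is clear of the gripper's body. I'm going on to the green key.

```bash
python3 -m jog '{"gripper":[0,0,0,0,0],"dp":[[0.4,-0.75,0],[0.4,-0.75,0],[0.4,-0.75,0.2],[0.3,-0.7,0.3],[0,0,0.3]],"yaw":[0,0,0,0,0]}'
python3 -m jog '{"gripper":[0,0,0,0,0],"dp":[[0,0,0],[0,0,0],[0,0,0],[0,0,0],[0,0,0]],"yaw":[0,0,0,0,0]}'
python3 - <<'E'
from h import *
st=arm.observe();R=cv2.Rodrigues(st["eef_rot"])[0];print(st["eef_pos"],R.T@(np.array([527,390,51])-st["eef_pos"])/40)
E
```

```text
t: 9.15
eef_pos: [529.3, 384.4, 70.6]
eef_rot: [-3.089, -0.543, -0.001]
force: [-1.6, 0.4, 0.1]
grip_width: 0.009
grip_force: 0.0
t: 9.57
eef_pos: [532.0, 377.1, 71.4]
eef_rot: [3.096, 0.532, 0.002]
force: [-0.5, -0.1, 0.1]
grip_width: 0.005
grip_force: 0.0
[532.04498348 377.12798997  71.3897041 ] [-0.01203029 -0.34585399  0.5094513 ]
```

```bash
python3 -m jog '{"gripper":[0,0,0,0,0],"dp":[[0,-0.35,0.15],[0,0,0.15],[0,0,0.1],[0,0,0],[0,0,0]],"yaw":[0,0,0,0,0]}'
python3 -m jog '{"gripper":[0,0,0,0,0],"dp":[[0,0,0.1],[0,0,0.1],[0,0,0.08],[0,0,0],[0,0,0]],"yaw":[0,0,0,0,0]}'
```

```text
t: 9.98
eef_pos: [526.4, 390.7, 54.1]
eef_rot: [3.095, 0.535, -0.001]
force: [-0.1, 1.0, 0.4]
grip_width: 0.005
grip_force: 0.0
t: 10.4
eef_pos: [527.1, 391.7, 45.4]
eef_rot: [3.095, 0.535, 0.003]
force: [-1.5, -2.8, 12.0]
grip_width: 0.009
grip_force: 6.0
```

```bash
python3 -m jog '{"gripper":[0,0,0,0,0],"dp":[[0,0,0.02],[0,0,0],[0,0,0],[0,0,0],[0,0,0]],"yaw":[0,0,0,0,0]}'
python3 -m jog '{"gripper":[0,0,0,0,0],"dp":[[0,0,0],[0,0,0],[0,0,0],[0,0,0],[0,0,0]],"yaw":[0,0,0,0,0]}'
python3 - <<'E'
from h import *
S,T=arm.get_image("scene"),arm.get_image("top")
k=lambda I,x,y,w,h:cv2.resize(I[y:y+h,x:x+w],(800,300),interpolation=cv2.INTER_CUBIC)
cv2.imwrite("pics/c5.png",np.vstack([k(S,160,210,220,145),k(T,180,150,180,115)]))
E
```

```text
t: 10.82
eef_pos: [527.1, 391.7, 45.3]
eef_rot: [3.094, 0.535, 0.003]
force: [-3.0, -3.8, 14.9]
grip_width: 0.006
grip_force: 7.9
t: 11.23
eef_pos: [527.1, 391.7, 45.4]
eef_rot: [3.094, 0.535, 0.003]
force: [-3.5, -4.0, 16.0]
grip_width: 0.005
grip_force: 7.9
```

View pics/c5.png

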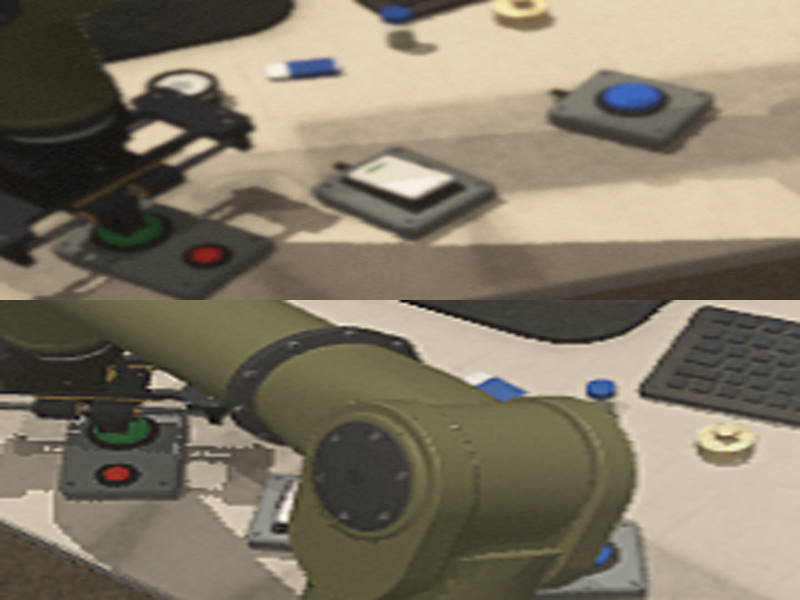

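The fingers are pressed on the centre of the green key, at scene crop (130,225), with a steady 16 N. The rocker is on, the blue key is low, the red key is free and the bystanders are in place, so I'm handing in.

```bash
python3 -c "
from cell import arm; print(arm.close_job())"
```

```text
the job is handed in; nothing more can be done
None
```

I handed the job in at about 11 s with the rocker on, the blue key down and the fingers holding the green key at its stop with about 16 N; the red key and loose things looked untouched in the last picture, and no verdict came back.

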